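# Set the test panel carriage to the red stand-off notch

### The job

Set the test panel carriage on the spray-out rail to the stand-off marked by the red tag: squeeze its red release lever against the fixed black grip, slide the carriage along with the lever held in, then let go so that the catch drops fully into the notch at the red tag. The notches lie up to a centimetre to one side or the other of their tags, so feel for the notch, and never force the carriage while its catch is up against a tooth. Leave the other things on the bench where they are.

Things in the scene. Friction and masses are not known exactly. Their poses are not given: they have to be found in the camera images.
- rail: fixed spray-out rail: aluminium bar (x +-15 mm, z 14 to 42 mm) on a grey base plate 360 x 110 x 8 mm, bolted to the bench. Origin: middle of the bar's length and width, on the bench top; x to the rear (away from the robot at yaw 0), y along the bar (the carriage slides this way), z up. On its front (-x) face is a toothed steel strip (see strip_mid)
- strip_mid (a point): point of the rail, 22 mm before its origin, 27 mm up: nominal place of the toothed strip. Teeth 8 mm deep; parking slot 30 mm wide at nominal rail y = -70 mm; three notches 8 mm wide at nominal y = -20, 20, 60 mm, in line with the tags. The strip itself is held through slotted holes: all its notches sit together some 4 to 10 mm off nominal, to +y or -y, and this is not measured
- tag_red: red tag, 22 x 20 x 5 mm, lying on the front of the rail's base plate at one of the three notches; origin: centre of its underside; axes as the rail's. It marks the wanted notch
- tag_white: white tag of the same size, at another notch
- tag_blue: blue tag of the same size, at the remaining notch
- carriage (a joint): travel of the blue carriage along the rail's +y, m; it is 0 with the carriage's middle at rail y = -70 mm (parked, the start), so a notch at y is reached at y + 0.070. Stops at -0.012 and 0.145. It runs with 2 to 5 N of drag. On its rear a white and yellow panel (66 x 3 x 90 mm) stands at rail x = 61 to 127 mm, z = 38 to 128 mm
- grip_face (a point): centre of the rear (+x) face of the carriage's fixed black grip: a plate 8 mm thick, 54 mm wide (y), z 50 to 132 mm, this face at rail x = 8 mm, at the carriage's middle. At both ends of the face a rib 6 mm thick stands out 14 mm to the rear (z 78 to 132 mm), leaving a pocket 42 mm wide for a finger: pushing along y on a rib moves the carriage without touching the lever
- lever (a joint): angle of the release lever, rad: 0 at rest (catch fully in a notch), 0.32 fully squeezed (stop). Hinge parallel to the rail's y at rail x = -26 mm, z = 60 mm. The catch is clear of the teeth above about 0.2; standing on top of a tooth the lever reads about 0.16. A spring returns it: about 6 N at the paddle at rest, 9 N fully squeezed
- paddle (a point): middle of the front (-x) face of the lever's red paddle (36 mm wide along y, 48 mm high, 7 mm thick, z 82 to 132 mm), straight across from the fixed grip. Across paddle and grip it measures about 50 mm at rest and 34 mm fully squeezed: the paddle moves about 16 mm to +x, the grip not at all
- catch: yellow catch tooth at the lever's lower end, 9 x 6 x 8 mm (6 along y), at the carriage's middle, origin at its centre, z 26 mm. It enters the notches from the front. Let go on a tooth, it rubs along the top (about 2 N more drag), drops in within 1 to 2 mm of a notch's middle, then stops the carriage dead. Never load it with more than 40 N against the teeth
- orange_rim_tub: white tub with orange rim, 145 mm across, 179 mm high, standing loose; origin under its centre
- purple_bottle_0: white bottle with purple cap, 70 mm across, 200 mm high, standing loose; origin under its centre
- tin_yellow: small white and yellow tin, 70 mm across, 98 mm high, standing loose; origin under its centre

How it is judged (in metres and radians):
On the way, in this order (a step that is already met when the one before it is completed fails the run):
1. the release lever is squeezed in with the carriage still parked (value of joint lever above 0.24 rad and value of joint carriage below 0.02 m), for 0.1 s.
2. the carriage leaves the parking slot with the lever held in (value of joint lever above 0.18 rad and value of joint carriage above 0.025 m), for 0.1 s.
At the end, for the whole second after the job is handed in: the catch is fully down (lever below 0.06 rad) in the notch at the red tag (catch within 15 mm of the tag's middle along the rail), and the carriage is at rest and let go (value of joint lever below 0.06 rad and y of catch in the frame of tag_red between -0.015 and 0.015 m and velocity of joint carriage between -0.01 and 0.01 m/s); the robot touches nothing.
It fails at once if the catch is forced against the teeth with more than 40 N (contact force between catch and anything else above 40 N).
It fails at once if a bystander is moved by more than 30 mm (distance of any of orange_rim_tub, purple_bottle_0, tin_yellow from where it was at the start of the episode above 0.03 m).
It also fails if it takes over 38 s, if anything falls off the work surface, if the arm or the gripper's body presses on something with over 40 N, if the wrist force passes 120 N, or if a joint passes its speed limit or range.

### The arm

A 6-joint arm with a two-finger parallel gripper is mounted at the origin on a cart in front of the work surface, level with it; the furniture and walls round the work are solid. World frame = base frame: x ahead of the robot, y to its left, z up, the work surface at z = 0. Lengths are in m, angles in degrees, forces in N, time in s.
With the tool pointing down it reaches from about 0.225 to 0.725 m from the base axis. Payload 3.1 kg.
Tool frame: the origin (TCP) lies midway between the tips of the shut fingers; the grasp point (between the pads) lies 19 mm behind it (bot.pinch_z is the distance from the TCP to the grasp point, in m); z points along the fingers, y is the line along which they close (so a half turn about z gives the same grasp; the last joint's range is limited). The gripper opens to 85 mm and grips with 20 to 120 N. Pads are 22 mm wide; open, the fingers measure 114 mm over their backs; the gripper's body (76 mm by 85 mm) begins 54 mm behind the grasp point. The pads swing forward as they close: fully open they stand 13 mm farther back than shut.
Start: joints at [-83.354, 2.75, 5.684, 92.934, 0, 82.678], TCP at [0.127, -0.509, 0.231] pointing down, gripper open.
Joint ranges: [-166.93, 166.93], [-56.73, 111.36], [-69.38, 81.34], [-121.58, 131.49], [-85.45, 84.26], [-180, 180]. Speed limits (degrees/s): [159.86, 159.86, 180, 180, 180, 180].

### API

Orientations are given as a 3x3 rotation matrix whose columns are the frame's x, y, z axes.
In Python, from rig import state, grab_frame, bot, cut_out, place_of gives the robot as it stands. The module is installed in compiled form; this text tells all that it offers.
- The arm moves only by the tool jog_arm, never from a script. Its argument "rows" is a list of rows, each a list of 3 entries, a list of its own where there are three numbers: the gripper's target within -1 to 1 (shut at 1, half-way at 0, fully open at -1), then the shift along the tool's x, y, z in m, then the turn, a rotation vector about the tool's x, y, z in degrees. A call has 1 to 8 rows; each row is the pose to reach, as a shift and turn from the pose commanded when the call began, along the tool's axes at that moment; what a row does not reach only later rows make up. A row lasts 1/12 s, in which the tool goes at most 41.7 mm and 7.16 degrees, less where a joint would pass 70% of its speed; a pose out of reach is approached as far as the arm can. A call with a gripper value outside its range is refused whole. The fingers move at their own pace and stop on an object; "force" is the grip in N (left out, the last holds). Time passes only in rows, so rows that repeat a pose let the fingers close. It gives the time, the measured TCP pose, the force, the opening and the grip force at its end, in the units of the state.
- state(): the state, without advancing time (a new reading comes with each control period).
- grab_frame(name): name is "scene" or "top"; returns a dict with "frame" (400x640x3 uint8, red, green, blue), "K" (3x3 intrinsics, pixels), "pose" (4x4, takes a point from camera to world coordinates). Camera axes: x right, y down, z forward; pixel columns grow to the right and rows downward; lengths in m; the calibration is good to about 2 mm. A picture is of the moment at which its call begins. There is no depth.
- bot.close_job(): hands the job in; it is judged then, once.
Trained networks look in a picture, given as the dict that the camera call returned (one of the last four; its "shot" number tells which), for a name from the list of things; names that differ only in an ending like _2 or _b are one class to them, and where a whole thing is asked for, a point or a joint stands for the part that bears it (a point fixed in the world has none). Each returns a list of dicts, best first, with "score" (0 to 1); they miss things now and then, are a little off and sometimes report something else, mostly with a low value. They report only what shows in the picture. A call takes as long as a camera call.
- cut_out(thing, picture): "mask" (400x640 bool, what is visible of it).
- place_of(thing, picture): "centre" ([x, y, z] in m, in world coordinates, good to about 4 mm: a listed point, or the origin of a listed thing).
The state is a dict: "t": time; "joints": joint angles; "qvel": joint speeds; "tau": joint torques, N m; "position": TCP position; "ee_rot": TCP orientation; "wrist_force": force on the tool from outside, world axes, zero at the start; "wrist_torque": the same for the moment, N m; "width": opening from 0.0 (shut) to 1.0 (fully open); "gripper_force": force on a finger pad.
Only numpy, scipy, OpenCV 4.12 (cv2) and the standard library are available. Lean on these libraries where they do the work, as an engineer would, in place of code of your own. Each camera call takes 0.05 s, during which the arm holds its last target. There are 200 camera calls.

## Working session

There is one attempt and no reset: what is moved stays moved. The work goes in short steps, Python scripts to look and compute and a tool call to move; the robot and the scene stay as the last step left them, time stands still between calls to the robot, and variables do not carry over. Pictures are saved under pics/ and viewed, at most 10 in all, crops included, and the job is handed in when it is done.

Besides the shell and the picture viewer there is one more tool, called in YAML: its name, and indented under it one key for each argument. jog_arm: Moves the arm, as the interface text tells. Its arguments: {"type":"object","properties":{"rows":{"type":"array","items":{"type":"array"}},"force":{"type":"number"}},"required":["rows"]}

```bash
mkdir -p pics; python3 - <<'E'
from rig import *
import cv2,numpy as np
s=state();print(s)
for c in ["scene","top"]:
    p=grab_frame(c);cv2.imwrite(f"pics/{c}0.png",p["frame"][:,:,::-1])
    print(c,np.round(p["pose"],3).tolist())
    for n in ["rail","strip_mid","tag_red","tag_white","tag_blue","grip_face","paddle","catch","orange_rim_tub","purple_bottle_0","tin_yellow"]:
        r=place_of(n,p)
        print(n,[(np.round(q["centre"],3).tolist(),round(q["score"],2)) for q in r[:2]])
E
```

```text
{'t': 0.0, 'joints': array([-8.33534351e+01,  2.79358868e+00,  5.59086950e+00,  9.29336304e+01,
       -2.81753417e-05,  8.26784389e+01]), 'qvel': array([-0.01060714, -0.06192253,  0.00625468, -0.04347369,  0.07303169,
       -0.01830663]), 'tau': array([ 2.84983548e-05, -3.38777518e+01,  3.20017326e+01,  2.02829990e-02,
       -1.12327011e-04,  3.18546554e-06]), 'position': array([ 0.12664881, -0.50886042,  0.23010434]), 'ee_rot': array([[ 9.70430200e-01,  2.41381751e-01, -2.75930995e-04],
       [ 2.41381719e-01, -9.70427369e-01,  2.36369647e-03],
       [ 3.02782203e-04, -2.36040713e-03, -9.99997168e-01]]), 'wrist_force': array([-1.12181668, -0.25272352,  0.08915213]), 'wrist_torque': array([-0.03011469,  0.00533066,  0.03233754]), 'gripper_force': 0.0, 'width': 0.9997184332912032}
scene [[-0.706, -0.435, 0.559, 0.05], [-0.708, 0.454, -0.541, 0.624], [-0.018, -0.778, -0.628, 0.719], [0.0, 0.0, 0.0, 1.0]]
rail [([0.539, -0.05, -0.002], 0.81)]
strip_mid [([0.517, -0.054, 0.024], 0.82)]
tag_red [([0.471, -0.006, 0.007], 0.54)]
tag_white [([0.493, -0.085, 0.011], 0.36)]
tag_blue [([0.
[... 200 characters left out ...]
748, 0.29, -0.0], 0.75)]
purple_bottle_0 [([0.761, -0.174, -0.003], 0.74)]
tin_yellow [([0.76, -0.178, -0.0], 0.68)]
top [[0.004, -0.998, 0.066, 0.514], [-1.0, -0.002, 0.03, 0.069], [-0.03, -0.067, -0.997, 1.299], [0.0, 0.0, 0.0, 1.0]]
rail [([0.54, -0.053, 0.005], 0.86)]
strip_mid [([0.518, -0.055, 0.029], 0.96)]
tag_red [([0.47, -0.012, 0.008], 0.49)]
tag_white [([0.492, -0.082, 0.005], 0.58)]
tag_blue [([0.48, -0.043, 0.009], 0.64)]
grip_face [([0.566, -0.119, 0.103], 0.83)]
paddle [([0.52, -0.13, 0.112], 0.46)]
catch [([0.491, -0.084, 0.007], 0.67)]
orange_rim_tub [([0.749, 0.285, -0.001], 0.95)]
purple_bottle_0 [([0.758, -0.182, -0.001], 0.88)]
tin_yellow [([0.66, 0.425, -0.002], 0.89)]
```

View pics/scene0.png

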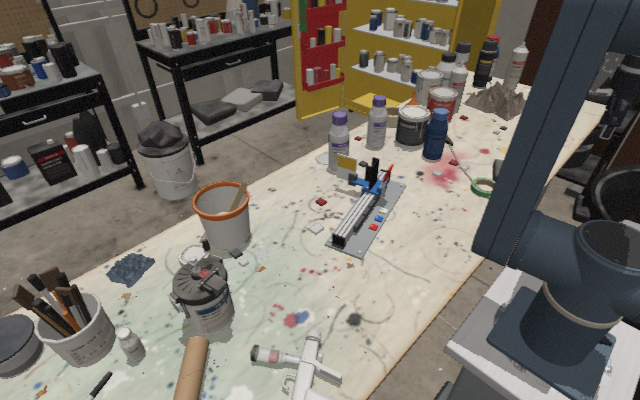

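View pics/top0.png

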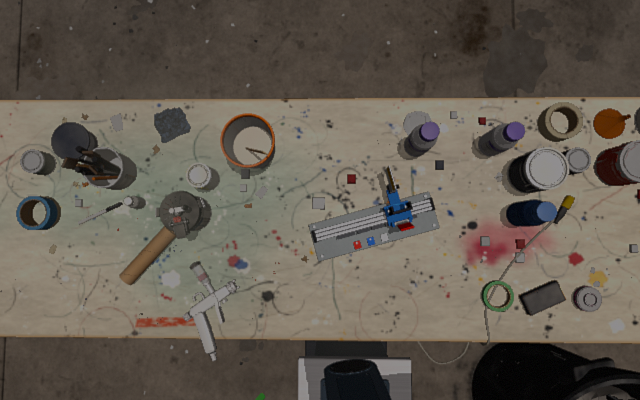

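The carriage is parked at the right end of the rail, at about (400,212) in the top view. The tags sit in front of the rail: red (357,244), blue (371,240), white (385,237). Red is therefore the +60 notch. Next I'll fit the rail's yaw and origin.

```bash
python3 - <<'E'
from rig import *
import cv2,numpy as np
p=grab_frame("top");K=p["K"];T=p["pose"]
def w(u,v,z):
    d=T[:3,:3]@np.linalg.solve(K,[u,v,1.]);return T[:3,3]+d*(z-T[2,3])/d[2]
def blob(n,z):
    for q in cut_out(n,p)[:2]:
        m=q["mask"];v,u=np.nonzero(m);print(n,round(q["score"],2),m.sum(),u.mean().round(1),v.mean().round(1),w(u.mean(),v.mean(),z).round(4))
for n,z in [("tag_red",.013),("tag_blue",.013),("tag_white",.013),("paddle",.1)]: blob(n,z)
m=cut_out("rail",p)[0]["mask"]
v,u=np.nonzero(m);P=np.array([w(a,b,.008)[:2] for a,b in zip(u,v)],np.float32)
r=cv2.minAreaRect(P);print(r,np.sort(cv2.boxPoints(r),0).tolist())
# bar edges via Hough on grey
g=cv2.cvtColor(p["frame"],cv2.COLOR_RGB2GRAY)[185:270,295:450]
L=cv2.createLineSegmentDetector().detect(g)[0][:,0]
for l in L:
    a=w(l[0]+295,l[1]+185,.03);b=w(l[2]+295,l[3]+185,.03);d=b-a
    if np.hypot(*d[:2])>.08:
        if d[1]<0:d=-d
        print("len",np.hypot(*d[:2]).round(3),"yaw",np.degrees(np.arctan2(-d[0],d[1])).round(2),a.round(3))
for i in range(3):
    print(np.round(place_of("rail",grab_frame("top"))[0]["centre"],4))
c=grab_frame("top")["frame"][160:270,290:460,::-1];cv2.imwrite("pics/c1.png",cv2.resize(c,None,fx=4.5,fy=4.5,interpolation=cv2.INTER_CUBIC))
E
```

```text
tag_blue 0.56 55 370.5 240.8 [ 0.4801 -0.0463  0.013 ]
tag_white 0.36 43 383.9 236.6 [ 0.4921 -0.0844  0.013 ]
tag_white 0.15 978 396.9 206.2 [ 0.5785 -0.1217  0.013 ]
paddle 0.55 138 404.4 224.3 [ 0.5263 -0.1284  0.1   ]
((0.5690746307373047, -0.042612552642822266), (0.20694082975387573, 0.36433231830596924), 16.052112579345703) [[0.4192674160003662, -0.24628692865371704], [0.5200095176696777, -0.18906539678573608], [0.6181397438049316, 0.10384029150009155], [0.7188818454742432, 0.1610618233680725]]
len 0.099 yaw -75.25 [0.428 0.105 0.03 ]
len 0.196 yaw 15.32 [0.482 0.102 0.03 ]
len 0.143 yaw 15.61 [ 0.523 -0.087  0.03 ]
len 0.186 yaw 15.61 [0.494 0.102 0.03 ]
len 0.155 yaw 15.71 [ 0.556 -0.053  0.03 ]
len 0.186 yaw 15.62 [0.505 0.106 0.03 ]
len 0.15 yaw 15.68 [ 0.55  -0.074  0.03 ]
len 0.124 yaw 15.65 [ 0.539 -0.077  0.03 ]
len 0.117 yaw 15.68 [ 0.516 -0.234  0.03 ]
[ 0.5451 -0.0483  0.0011]
[ 0.5436 -0.0518  0.0022]
[ 0.5448 -0.0493  0.001 ]
```

View pics/c1.png

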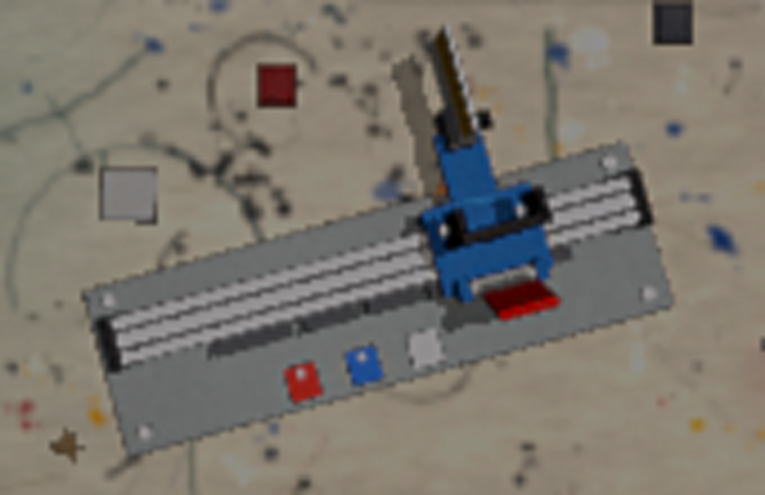

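jog_arm:
  rows:
    - [-1,[0.25,-0.137,0],[0,0,-46]]
    - [-1,[0.25,-0.137,0],[0,0,-46]]
    - [-1,[0.25,-0.137,0],[0,0,-46]]
    - [-1,[0.25,-0.137,0],[0,0,-46]]
    - [-1,[0.25,-0.137,0],[0,0,-46]]
    - [-1,[0.25,-0.137,0],[0,0,-46]]
    - [-1,[0.25,-0.137,0],[0,0,-46]]
    - [-1,[0.25,-0.137,0],[0,0,-46]]
  force: 30

```text
t: 2.52
position: [0.34, -0.3118, 0.2316]
ee_rot: [[0.492, 0.87, 0.003], [0.87, -0.492, 0.002], [0.003, 0.001, -1.0]]
wrist_force: [-0.6, 0.0, 0.7]
width: 1.002
gripper_force: 0.0
```

```bash
cat > h.py <<'E'
from rig import *
import numpy as np
a=np.radians(15.6);X=np.array([np.cos(a),np.sin(a)]);Y=np.array([-np.sin(a),np.cos(a)])
O=X*.507+Y*-.1938
def rep():
    s=state();d=s["position"][:2]-O;R=s["ee_rot"];f=s["wrist_force"][:2]
    print("t%.2f rail x %.4f y %.4f z %.4f yaw %.2f tz %s F x %.1f y %.1f z %.1f width %.1fmm gf %.1f"%(s["t"],d@X,d@Y,s["position"][2],np.degrees(np.arctan2(R[1,0],R[0,0])),R[:,2].round(3),f@X,f@Y,s["wrist_force"][2],s["width"]*85,s["gripper_force"]))
    return s
def go(rx,ry,z,yaw=105.6):
    s=rep();p=O+X*rx+Y*ry;d=np.r_[p,z]-s["position"]
    print("shift",(s["ee_rot"].T@d).round(4),"turn z",np.degrees(np.arctan2(s["ee_rot"][1,0],s["ee_rot"][0,0])).round(2)-yaw)
E
python3 -c "
from h import *
go(-.013,-.070,.23)"
```

```text
t2.52 rail x -0.2633 y -0.1980 z 0.2316 yaw 60.51 tz [ 0.003  0.002 -1.   ] F x -0.6 y 0.2 z 0.7 width 85.2mm gf 0.0
shift [0.2676 0.0861 0.0026] turn z -45.089999999999996
```

jog_arm:
  rows:
    - [-1,[0.2676,0.0861,0],[0,0,-45.2]]
    - [-1,[0.2676,0.0861,0],[0,0,-45.2]]
    - [-1,[0.2676,0.0861,0],[0,0,-45.2]]
    - [-1,[0.2676,0.0861,0],[0,0,-45.2]]
    - [-1,[0.2676,0.0861,0],[0,0,-45.2]]
    - [-1,[0.2676,0.0861,0],[0,0,-45.2]]
    - [-1,[0.2676,0.0861,0],[0,0,-45.2]]
    - [-1,[0.2676,0.0861,0],[0,0,-45.2]]

```text
t: 3.18
position: [0.548, -0.1238, 0.2302]
ee_rot: [[-0.268, 0.963, 0.001], [0.963, 0.268, 0.002], [0.002, 0.002, -1.0]]
wrist_force: [0.2, 0.1, 0.0]
width: 1.002
gripper_force: 0.0
```

```bash
python3 -c "
from h import *
import cv2
go(-.013,-.070,.17)
a=grab_frame('top')['frame'][140:290,290:460,::-1]
b=grab_frame('scene')['frame'][100:280,270:460,::-1]
cv2.imwrite('pics/c2.png',np.hstack([cv2.resize(a,(400,353)),cv2.resize(b,(373,353))]))"
```

```text
t3.18 rail x -0.0125 y -0.0728 z 0.2302 yaw 105.55 tz [ 0.001  0.002 -1.   ] F x 0.2 y 0.0 z 0.0 width 85.2mm gf 0.0
shift [ 0.0027 -0.0006  0.0602] turn z -0.04999999999999716
```

View pics/c2.png

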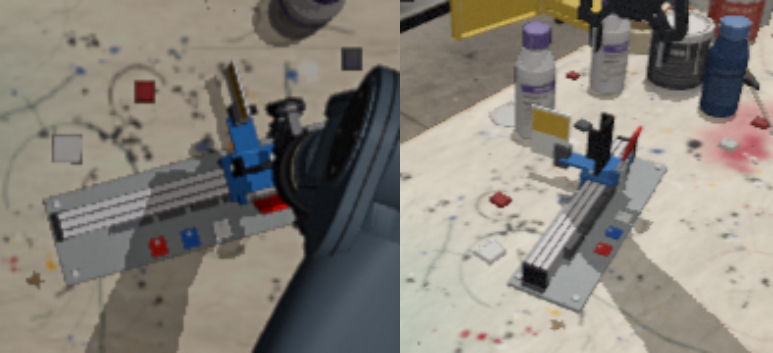

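The gripper is lined up over the grip and paddle. In the top view it appears offset because of parallax. Descending now.

jog_arm:
  rows:
    - [-1,[0.003,-0.001,0.04],[0,0,0]]
    - [-1,[0.003,-0.001,0.08],[0,0,0]]
    - [-1,[0.003,-0.001,0.1],[0,0,0]]
    - [-1,[0.003,-0.001,0.115],[0,0,0]]
    - [-1,[0.003,-0.001,0.115],[0,0,0]]

```text
t: 3.7
position: [0.5388, -0.1255, 0.1117]
ee_rot: [[-0.259, 0.966, -0.009], [0.966, 0.259, 0.002], [0.005, -0.008, -1.0]]
wrist_force: [-0.0, 0.3, -1.2]
width: 1.001
gripper_force: 0.0
```

```bash
python3 -c "
from h import *
import cv2
rep()
a=grab_frame('top')['frame'][140:290,290:460,::-1]
b=grab_frame('scene')['frame'][120:220,320:430,::-1]
cv2.imwrite('pics/c3.png',np.hstack([cv2.resize(a,(400,353)),cv2.resize(b,(388,353))]))"
```

```text
t3.70 rail x -0.0218 y -0.0720 z 0.1117 yaw 104.99 tz [-0.009  0.002 -1.   ] F x 0.1 y 0.3 z -1.2 width 85.1mm gf 0.0
```

View pics/c3.png

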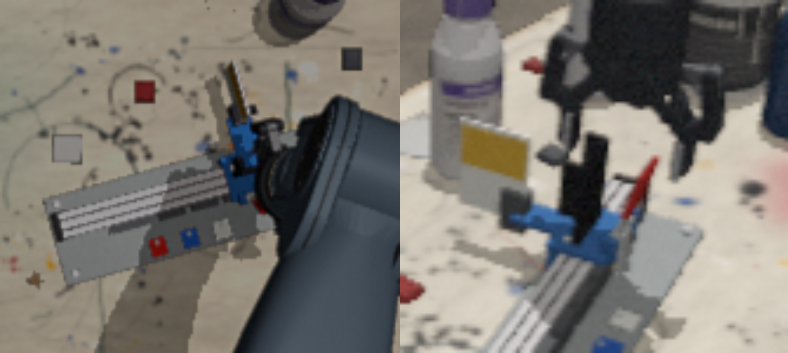

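The fingers straddle the grip and paddle with clearance on both sides. The arm is still settling, so I'll hold and then finish the descent.

jog_arm:
  rows:
    - [-1,[0,0,0],[0,0,0]]
    - [-1,[0,0,0],[0,0,0]]
    - [-1,[0,0,0],[0,0,0]]

```text
t: 4.05
position: [0.5441, -0.1257, 0.1185]
ee_rot: [[-0.261, 0.965, 0.003], [0.965, 0.261, -0.001], [-0.002, 0.003, -1.0]]
wrist_force: [0.3, 1.0, 0.6]
width: 1.002
gripper_force: 0.0
```

```bash
python3 -c "
from h import *
go(-.011,-.070,.085)"
```

```text
t4.05 rail x -0.0167 y -0.0736 z 0.1185 yaw 105.14 tz [ 0.003 -0.001 -1.   ] F x 0.5 y 0.9 z 0.6 width 85.1mm gf 0.0
shift [0.0037 0.0056 0.0335] turn z -0.45999999999999375
```

jog_arm:
  rows:
    - [-1,[0.003,0.004,0.015],[0,0,-0.4]]
    - [-1,[0.003,0.004,0.03],[0,0,-0.4]]
    - [-1,[0.003,0.004,0.03],[0,0,-0.4]]
    - [-1,[0.003,0.004,0.03],[0,0,-0.4]]
    - [-1,[0.003,0.004,0.03],[0,0,-0.4]]

```text
t: 4.47
position: [0.5466, -0.1212, 0.0875]
ee_rot: [[-0.268, 0.963, 0.001], [0.963, 0.268, -0.001], [-0.001, 0.001, -1.0]]
wrist_force: [0.2, -0.6, -0.2]
width: 0.998
gripper_force: 0.0
```

```bash
python3 -c "
from h import *
go(-.011,-.070,.085)"
```

```text
t4.47 rail x -0.0131 y -0.0700 z 0.0875 yaw 105.57 tz [ 0.001 -0.001 -1.   ] F x -0.0 y -0.7 z -0.2 width 84.9mm gf 0.0
shift [-0.      0.0021  0.0025] turn z -0.030000000000001137
```

jog_arm:
  rows:
    - [0.0,[0,0.002,0.002],[0,0,0]]
    - [0.0,[0,0.002,0.002],[0,0,0]]
    - [0.0,[0,0.002,0.002],[0,0,0]]
    - [0.0,[0,0.002,0.002],[0,0,0]]
    - [0.0,[0,0.002,0.002],[0,0,0]]
    - [0.0,[0,0.002,0.002],[0,0,0]]
  force: 30

```text
t: 4.97
position: [0.5468, -0.1211, 0.0851]
ee_rot: [[-0.268, 0.963, -0.002], [0.963, 0.268, -0.001], [-0.001, -0.002, -1.0]]
wrist_force: [-5.0, -1.3, 4.0]
width: 0.498
gripper_force: 3.7
```

```bash
python3 -c "
from h import *
rep()"
```

```text
t4.97 rail x -0.0129 y -0.0698 z 0.0851 yaw 105.54 tz [-0.002 -0.001 -1.   ] F x -5.2 y 0.1 z 4.0 width 42.4mm gf 3.7
```

jog_arm:
  rows:
    - [0.5,[0,0.003,0],[0,0,0]]
    - [0.5,[0,0.003,0],[0,0,0]]
    - [0.5,[0,0.003,0],[0,0,0]]
    - [0.5,[0,0.003,0],[0,0,0]]
    - [0.5,[0,0.003,0],[0,0,0]]
    - [0.5,[0,0.003,0],[0,0,0]]
  force: 30

```text
t: 5.47
position: [0.5507, -0.1201, 0.0862]
ee_rot: [[-0.268, 0.963, -0.0], [0.963, 0.268, -0.002], [-0.002, -0.001, -1.0]]
wrist_force: [-2.0, -0.3, 7.6]
width: 0.406
gripper_force: 33.0
```

```bash
python3 -c "
from h import *
rep()"
```

```text
t5.47 rail x -0.0089 y -0.0700 z 0.0862 yaw 105.57 tz [-0.    -0.002 -1.   ] F x -2.0 y 0.2 z 7.6 width 34.5mm gf 33.0
```

Fully squeezed: 34.5 mm across at 33 N. Now sliding.

jog_arm:
  rows:
    - [0.5,[0.004,0,0],[0,0,0]]
    - [0.5,[0.01,0,0],[0,0,0]]
    - [0.5,[0.018,0,0],[0,0,0]]
    - [0.5,[0.026,0,0],[0,0,0]]
    - [0.5,[0.034,0,0],[0,0,0]]
    - [0.5,[0.042,0,0],[0,0,0]]
    - [0.5,[0.048,0,0],[0,0,0]]
    - [0.5,[0.05,0,0],[0,0,0]]

```text
t: 6.13
position: [0.5373, -0.0725, 0.0862]
ee_rot: [[-0.268, 0.963, 0.0], [0.963, 0.268, -0.004], [-0.004, -0.001, -1.0]]
wrist_force: [-1.9, -3.1, 6.3]
width: 0.401
gripper_force: 32.6
```

```bash
python3 -c "
from h import *
go(-.009,.042,.085)"
```

```text
t6.13 rail x -0.0089 y -0.0205 z 0.0862 yaw 105.56 tz [ 0.    -0.004 -1.   ] F x -2.6 y -2.4 z 6.3 width 34.0mm gf 32.6
shift [ 0.0625 -0.0001  0.0009] turn z -0.03999999999999204
```

jog_arm:
  rows:
    - [0.5,[0.006,0,0],[0,0,0]]
    - [0.5,[0.016,0,0],[0,0,0]]
    - [0.5,[0.026,0,0],[0,0,0]]
    - [0.5,[0.036,0,0],[0,0,0]]
    - [0.5,[0.046,0,0],[0,0,0]]
    - [0.5,[0.055,0,0],[0,0,0]]
    - [0.5,[0.062,0,0],[0,0,0]]
    - [0.5,[0.062,0,0],[0,0,0]]

```text
t: 6.8
position: [0.5203, -0.0115, 0.0862]
ee_rot: [[-0.269, 0.963, -0.0], [0.963, 0.269, -0.002], [-0.002, -0.001, -1.0]]
wrist_force: [-3.0, 0.1, 8.0]
width: 0.402
gripper_force: 32.7
```

```bash
python3 -c "
from h import *
import cv2
rep()
p=grab_frame('top');q=grab_frame('scene')
for n in ['tag_red','grip_face','paddle']:
  for c in (p,q):
    print(n,[(((np.array(r['centre'][:2])-O)@np.c_[X,Y]).round(3),round(r['score'],2)) for r in place_of(n,c)[:1]])
a=p['frame'][140:290,290:460,::-1]
b=q['frame'][120:260,310:420,::-1]
cv2.imwrite('pics/c4.png',np.hstack([cv2.resize(a,(400,353)),cv2.resize(b,(388,494))[:353]]))"
```

```text
t6.80 rail x -0.0090 y 0.0428 z 0.0862 yaw 105.61 tz [-0.    -0.002 -1.   ] F x -2.9 y 0.9 z 8.0 width 34.2mm gf 32.7
tag_red [(array([0.294, 0.264]), 0.42)]
tag_red [(array([-0.057,  0.059]), 0.45)]
grip_face [(array([0.01, 0.04]), 0.51)]
grip_face [(array([0.01 , 0.036]), 0.92)]
paddle []
paddle [(array([-0.025,  0.044]), 0.71)]
```

View pics/c4.png

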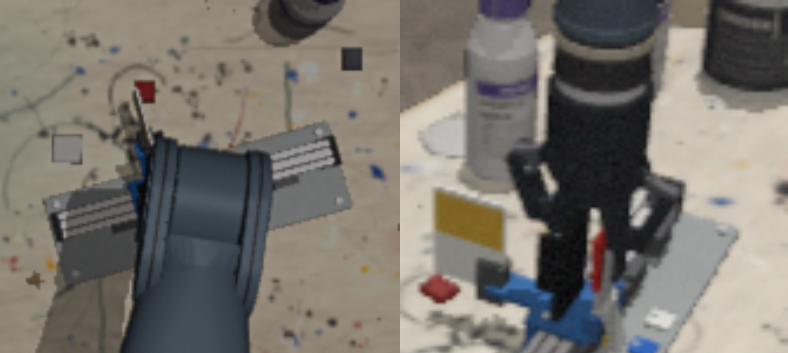

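The carriage followed to rail y ≈ 0.04 without slipping. I'll let the lever out onto the tooth, keeping the rear finger in the pocket.

jog_arm:
  rows:
    - [-0.1,[0,-0.002,0],[0,0,0]]
    - [-0.2,[0,-0.004,0],[0,0,0]]
    - [-0.3,[0,-0.007,0],[0,0,0]]
    - [-0.4,[0,-0.007,0],[0,0,0]]
    - [-0.4,[0,-0.007,0],[0,0,0]]
    - [-0.4,[0,-0.007,0],[0,0,0]]

```text
t: 7.7
position: [0.5145, -0.0137, 0.0845]
ee_rot: [[-0.268, 0.963, 0.001], [0.963, 0.268, 0.0], [-0.0, 0.001, -1.0]]
wrist_force: [0.2, -0.7, 1.1]
width: 0.702
gripper_force: 0.0
```

```bash
python3 -c "
from h import *
rep()"
```

```text
t7.70 rail x -0.0151 y 0.0423 z 0.0845 yaw 105.57 tz [ 0.001  0.    -1.   ] F x 0.0 y -0.7 z 1.1 width 59.7mm gf 0.0
```

jog_arm:
  rows:
    - [-0.4,[0.002,0,0],[0,0,0]]
    - [-0.4,[0.004,0,0],[0,0,0]]
    - [-0.4,[0.006,0,0],[0,0,0]]
    - [-0.4,[0.007,0,0],[0,0,0]]
    - [-0.4,[0.008,0,0],[0,0,0]]
    - [-0.4,[0.009,0,0],[0,0,0]]

```text
t: 8.2
position: [0.5121, -0.0059, 0.0845]
ee_rot: [[-0.268, 0.964, 0.001], [0.964, 0.268, -0.003], [-0.003, 0.0, -1.0]]
wrist_force: [1.2, -4.6, -1.3]
width: 0.702
gripper_force: 0.0
```

```bash
python3 -c "
from h import *
rep()"
```

```text
t8.20 rail x -0.0154 y 0.0504 z 0.0845 yaw 105.53 tz [ 0.001 -0.003 -1.   ] F x -0.1 y -4.8 z -1.3 width 59.6mm gf 0.0
```

jog_arm:
  rows:
    - [-0.4,[0.001,0,0],[0,0,0]]
    - [-0.4,[0.002,0,0],[0,0,0]]
    - [-0.4,[0.003,0,0],[0,0,0]]
    - [-0.4,[0.003,0,0],[0,0,0]]

```text
t: 8.53
position: [0.5118, -0.0051, 0.0846]
ee_rot: [[-0.266, 0.964, 0.002], [0.964, 0.266, -0.006], [-0.007, 0.0, -1.0]]
wrist_force: [2.4, -9.2, -2.3]
width: 0.7
gripper_force: 0.0
```

```bash
python3 -c "
from h import *
rep()"
```

```text
t8.53 rail x -0.0154 y 0.0513 z 0.0846 yaw 105.41 tz [ 0.002 -0.006 -1.   ] F x -0.1 y -9.5 z -2.3 width 59.5mm gf 0.0
```

jog_arm:
  rows:
    - [-0.4,[0.001,0,0],[0,0,0]]
    - [-0.4,[0.002,0,0],[0,0,0]]
    - [-0.4,[0.003,0,0],[0,0,0]]
    - [-0.4,[0.003,0,0],[0,0,0]]

```text
t: 8.87
position: [0.5111, -0.0026, 0.0846]
ee_rot: [[-0.265, 0.964, 0.002], [0.964, 0.265, -0.007], [-0.007, 0.0, -1.0]]
wrist_force: [2.3, -9.0, -1.6]
width: 0.702
gripper_force: 0.0
```

```bash
python3 -c "
from h import *
rep()"
```

```text
t8.87 rail x -0.0154 y 0.0538 z 0.0846 yaw 105.38 tz [ 0.002 -0.007 -1.   ] F x -0.2 y -9.3 z -1.6 width 59.7mm gf 0.0
```

jog_arm:
  rows:
    - [-0.4,[0.001,0,0],[0,0,0]]
    - [-0.4,[0.002,0,0],[0,0,0]]
    - [-0.4,[0.003,0,0],[0,0,0]]
    - [-0.4,[0.003,0,0],[0,0,0]]

```text
t: 9.2
position: [0.5103, 0.0004, 0.0846]
ee_rot: [[-0.265, 0.964, 0.002], [0.964, 0.265, -0.007], [-0.007, 0.0, -1.0]]
wrist_force: [2.1, -8.8, -1.9]
width: 0.694
gripper_force: 0.0
```

jog_arm:
  rows:
    - [-0.4,[0.001,0,0],[0,0,0]]
    - [-0.4,[0.002,0,0],[0,0,0]]
    - [-0.4,[0.002,0,0],[0,0,0]]

```text
t: 9.45
position: [0.5097, 0.0026, 0.0846]
ee_rot: [[-0.266, 0.964, 0.002], [0.964, 0.266, -0.006], [-0.006, 0.0, -1.0]]
wrist_force: [2.4, -7.0, -2.0]
width: 0.698
gripper_force: 0.0
```

```bash
python3 -c "
from h import *
rep()"
```

```text
t9.45 rail x -0.0154 y 0.0592 z 0.0846 yaw 105.40 tz [ 0.002 -0.006 -1.   ] F x 0.4 y -7.4 z -2.0 width 59.3mm gf 0.0
```

jog_arm:
  rows:
    - [-0.4,[0.001,0,0],[0,0,0]]
    - [-0.4,[0.002,0,0],[0,0,0]]
    - [-0.4,[0.002,0,0],[0,0,0]]

```text
t: 9.7
position: [0.5077, 0.0065, 0.0844]
ee_rot: [[-0.267, 0.964, -0.001], [0.964, 0.267, -0.001], [-0.001, -0.001, -1.0]]
wrist_force: [-1.9, -2.7, 0.9]
width: 0.702
gripper_force: 1.8
```

jog_arm:
  rows:
    - [-0.4,[0.001,0,0],[0,0,0]]
    - [-0.4,[0.002,0,0],[0,0,0]]
    - [-0.4,[0.002,0,0],[0,0,0]]

```text
t: 9.95
position: [0.5076, 0.0069, 0.0845]
ee_rot: [[-0.266, 0.964, -0.0], [0.964, 0.266, -0.006], [-0.005, -0.002, -1.0]]
wrist_force: [-0.3, -9.2, 0.1]
width: 0.697
gripper_force: 2.0
```

The force dropped and the paddle came out against the front pad, then the carriage stalled, so the catch appears to have dropped in. I'll open further to free the lever, then press lightly to confirm.

jog_arm:
  rows:
    - [-0.5,[0,0,0],[0,0,0]]
    - [-0.6,[0,0,0],[0,0,0]]
    - [-0.6,[0,0,0],[0,0,0]]

```text
t: 10.2
position: [0.5082, 0.0082, 0.0845]
ee_rot: [[-0.267, 0.964, 0.001], [0.964, 0.267, -0.003], [-0.003, 0.0, -1.0]]
wrist_force: [1.7, -5.4, 0.6]
width: 0.8
gripper_force: 2.9
```

jog_arm:
  rows:
    - [-0.6,[0.001,0,0],[0,0,0]]
    - [-0.6,[0.002,0,0],[0,0,0]]
    - [-0.6,[0.002,0,0],[0,0,0]]

```text
t: 10.45
position: [0.5081, 0.0083, 0.0846]
ee_rot: [[-0.266, 0.964, 0.002], [0.964, 0.266, -0.007], [-0.007, 0.0, -1.0]]
wrist_force: [1.2, -10.7, -1.3]
width: 0.798
gripper_force: 5.0
```

```bash
python3 -c "
from h import *
rep()"
```

```text
t10.45 rail x -0.0153 y 0.0652 z 0.0846 yaw 105.43 tz [ 0.002 -0.007 -1.   ] F x -1.7 y -10.6 z -1.3 width 67.8mm gf 5.0
```

jog_arm:
  rows:
    - [-0.6,[0.001,0,0],[0,0,0]]
    - [-0.6,[0.0015,0,0],[0,0,0]]
    - [-0.6,[0.0015,0,0],[0,0,0]]

```text
t: 10.7
position: [0.5081, 0.0084, 0.0846]
ee_rot: [[-0.265, 0.964, 0.003], [0.964, 0.265, -0.01], [-0.01, -0.0, -1.0]]
wrist_force: [2.6, -12.6, -2.5]
width: 0.802
gripper_force: 6.6
```

It stops dead at 12 N. Unloading, centring in the pocket, opening and lifting off.

jog_arm:
  rows:
    - [-0.6,[-0.004,0,0],[0,0,0]]
    - [-0.8,[-0.009,0,0],[0,0,0]]
    - [-1,[-0.014,0,0],[0,0,0]]
    - [-1,[-0.014,0,0],[0,0,0]]
    - [-1,[-0.014,0,0],[0,0,0]]

```text
t: 11.12
position: [0.5103, -0.0002, 0.0842]
ee_rot: [[-0.269, 0.963, -0.0], [0.963, 0.269, 0.001], [0.001, -0.0, -1.0]]
wrist_force: [-0.1, 0.2, -1.0]
width: 0.997
gripper_force: 0.0
```

jog_arm:
  rows:
    - [-1,[0,0,-0.01],[0,0,0]]
    - [-1,[0,0,-0.03],[0,0,0]]
    - [-1,[0,0,-0.06],[0,0,0]]
    - [-1,[0,0,-0.09],[0,0,0]]
    - [-1,[0,0,-0.12],[0,0,0]]
    - [-1,[0,0,-0.14],[0,0,0]]
    - [-1,[-0.02,-0.04,-0.15],[0,0,0]]
    - [-1,[-0.04,-0.08,-0.15],[0,0,0]]

```text
t: 11.78
position: [0.451, -0.0555, 0.2377]
ee_rot: [[-0.273, 0.962, 0.005], [0.962, 0.273, -0.001], [-0.003, 0.005, -1.0]]
wrist_force: [-0.4, -1.1, 0.4]
width: 0.998
gripper_force: 0.0
```

jog_arm:
  rows:
    - [-1,[-0.04,-0.03,0],[0,0,0]]
    - [-1,[-0.08,-0.06,0],[0,0,0]]
    - [-1,[-0.12,-0.09,0],[0,0,0]]
    - [-1,[-0.15,-0.12,0],[0,0,0]]
    - [-1,[-0.15,-0.12,0],[0,0,0]]
    - [-1,[-0.15,-0.12,0],[0,0,0]]

```text
t: 12.28
position: [0.3722, -0.2361, 0.2349]
ee_rot: [[-0.263, 0.965, -0.0], [0.965, 0.263, -0.002], [-0.002, -0.001, -1.0]]
wrist_force: [1.0, -0.0, 0.4]
width: 1.0
gripper_force: 0.0
```

```bash
python3 -c "
from h import *
import cv2
rep()
p=grab_frame('top');q=grab_frame('scene')
for n in ['tag_red','grip_face','paddle','catch']:
  for c in (p,q):
    print(n,[(((np.array(r['centre'][:2])-O)@np.c_[X,Y]).round(3),round(r['score'],2)) for r in place_of(n,c)[:1]])
a=p['frame'][140:290,290:460,::-1]
b=q['frame'][130:260,310:420,::-1]
cv2.imwrite('pics/c5.png',np.hstack([cv2.resize(a,(400,470)),cv2.resize(b,(398,470))]))"
```

```text
t12.28 rail x -0.2120 y -0.1337 z 0.2349 yaw 105.23 tz [-0.    -0.002 -1.   ] F x 0.9 y -0.3 z 0.4 width 85.0mm gf 0.0
tag_red [(array([-0.057,  0.057]), 0.62)]
tag_red [(array([-0.054,  0.061]), 0.37)]
grip_face []
grip_face [(array([0.007, 0.054]), 0.72)]
paddle [(array([-0.039,  0.053]), 0.66)]
paddle [(array([-0.024,  0.002]), 0.71)]
catch []
catch []
```

View pics/c5.png

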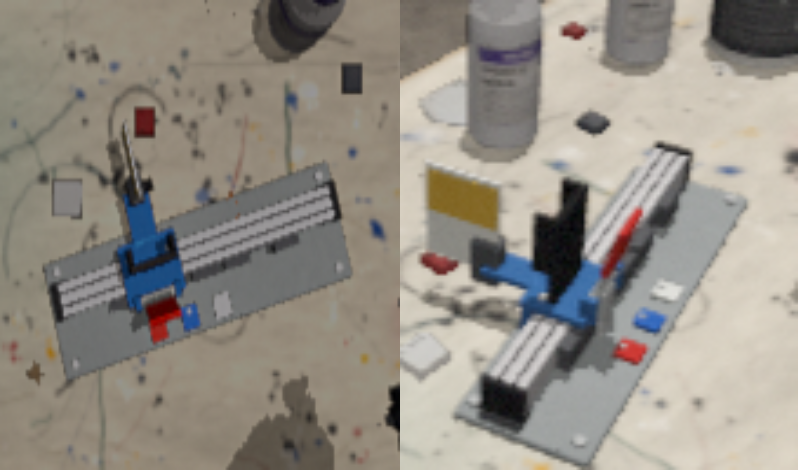

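The paddle is back at its rest tilt, with its front face at about -40 mm as at the start. The carriage stands at y ≈ 0.054 beside the red tag, and the arm is clear.

```bash
python3 -c "
from rig import *
print(bot.close_job())"
```

```text
the job is handed in; nothing more can be done
None
```

The carriage is at the red tag's notch (about 6 mm to its −y side) with the catch dropped in and the lever released; the arm is clear and the job was handed in at about 12.5 s, though no verdict came back.

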